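# Walk the stone block round to the saw fence

## Task

The heavy stone block on the bench lies askew to the steel fence: nudge it round with your fingertips, one corner and then the other, until one of its long sides faces the fence squarely while it still stands clear of the fence, and only then push it home so that this long side lies flush against the working face, with the whole block between the fence's ends. Push only: do not lift or tip the block, do not let it knock the fence while it is still turned (the edge would chip), and leave everything else on the bench where it is. Finish with the hand clear of everything.

Things in the scene. Friction and masses are not known exactly. Their poses are not given: they have to be found in the camera images.
- block: The heavy sawn marble block lying flat, 140 mm long (its x), 90 mm wide (its y), 45 mm high, about 1.5 kg, too wide to grip. Origin: centre of its underside. Its two long sides are alike; either may face the fence. It slides when pushed with 6 to 13 N; a push square to a long side, 55 mm from its middle, turns it about 0.1 rad per 10 mm and carries its centre along by half the push.
- fence: The fixed steel fence: an upright plate 320 mm long (its own y), 10 mm thick and 50 mm high, with a 60 mm wide foot and ribs behind it. Origin: foot of the middle of its working face. The working face looks along its own -x, towards the block and the robot; foot and ribs lie on its +x side, away from the block.
- pads: Bystander, loose: a stack of three round polishing pads, 98 mm across, 24 mm high. Leave it where it is. Origin: centre of its underside.
- offcut: Bystander, loose: a small stone offcut, 50 x 35 x 20 mm. Leave it where it is. Origin: centre of its underside.
- handpad: Bystander, loose: a hand polishing block, 90 x 55 x 30 mm. Leave it where it is. Origin: centre of its underside.
- wrench: Bystander, loose: a wrench lying flat. Leave it where it is. Origin: middle of its length, underside.
- brush: Bystander, loose: a brush lying flat. Leave it where it is. Origin: middle of its length, underside.
- bottle: Bystander, loose: a standing bottle, 68 mm across, 170 mm high. Leave it where it is. Origin: centre of its underside.
- cup: Bystander, loose: a steel cup, 76 mm across, 90 mm high. Leave it where it is. Origin: centre of its underside.
Mind the look-alikes: they are no part of the job. Of the things shaped like the block, the marble one is meant.

How it is judged:
On the way:
1. the block's long side is parallel to the fence within 10 degrees while the block is clear of the fence (face at least 8 mm away) (angle between the x axis of block and the y axis of fence, either way round below 0.175 rad and x of block in the frame of fence below -0.053 m), for 0.2 s.
At the end, for the whole second after the job is handed in: The block lies at rest, flat on the bench, a long side flush to the working face: parallel within 1.7 degrees and no more than 4 mm away, its centre within 90 mm of the fence's middle, so that no end overhangs (angle between the x axis of block and the y axis of fence, either way round below 0.03 rad and x of block in the frame of fence between -0.049 and -0.041 m and y of block in the frame of fence between -0.09 and 0.09 m and height (world z) of block below 0.004 m and angle between block's own z axis and vertical below 0.04 rad and linear speed of block below 0.01 m/s); the robot touches nothing.
It fails at once if the block is lifted or tipped (12 mm or 11 degrees) (height (world z) of block above 0.012 m or angle between block's own z axis and vertical above 0.2 rad).
It fails at once if the block knocks the fence while turned more than 15 degrees (contact force between block and fence above 2 N and angle between the x axis of block and the y axis of fence, either way round above 0.26 rad).
It fails at once if a bystander is moved more than 20 mm (distance of any of pads, offcut, handpad, wrench, brush, bottle, cup from where it was at the start of the episode above 0.02 m).
It also fails if it takes over 61 s, if anything falls off the work surface, if the arm or the gripper's body presses on something with over 40 N, if the wrist force passes 120 N, or if a joint passes its speed limit or range.

## Robot

A 6-joint arm with a two-finger parallel gripper is mounted at the origin on the work surface. World frame = base frame: x ahead of the robot, y to its left, z up, the work surface at z = 0. Lengths are in m, angles in rad, forces in N, time in s.
With the tool pointing down it reaches from about 0.425 to 0.95 m from the base axis. Payload 3.5 kg.
Tool frame: the origin (TCP) lies at the very end of the fingers, on their centre line; the grasp point (between the pads) lies 19 mm behind it; z points along the fingers, y is the direction in which the jaws open and shut (so a half turn about z gives the same grasp; the last joint's range is limited). The gripper opens to 85 mm and grips with 20 to 120 N. Pads are 22 mm wide; open, the fingers measure 114 mm over their backs; the gripper's body (76 mm by 85 mm) begins 54 mm behind the grasp point. The pads swing forward as they close: fully open they stand 13 mm farther back than shut.
Start: joints at [-1.462, 0.286, 1.577, -0, 1.279, -0.15], TCP at [0.173, -0.653, 0.231] pointing down, gripper open.
Joint ranges: [-2.77, 2.77], [-0.9, 2.22], [0.21, 2.48], [-1.53, 4.67], [0.24, 2.81], [-2.84, 2.84]. Speed limits (rad/s): [2.79, 2.79, 3.14, 3.14, 3.14, 3.14].

## Interface

Orientations are given as a unit quaternion [x, y, z, w].
In Python, from plant import ctrl, imaging gives the robot as it stands.
- The arm moves only by the shell command python3 -m creep 'ROWS' [OPENING] [FORCE]. ROWS is JSON, one flat list of numbers, 4 for each row, row after row: the shift along the tool's x, y, z in units of 25 mm (1.0 is 25 mm), then the turn about the tool's z in units of 5 degrees (1.0 is 5 degrees). A call has 1 to 20 rows; each row is the pose to reach, as a shift and turn from the pose commanded when the call began, along the tool's axes at that moment; what a row does not reach only later rows make up. A row lasts 1/12 s, in which the tool goes at most 41.7 mm and 7.16 degrees, less where a joint would pass 70% of its speed; a pose out of reach is approached as far as the arm can. A call with a gripper value outside its range is refused whole. OPENING is the closure in counts, from 0 (fully open) to 255 (shut), set as the call begins (- or left out, the last holds). The fingers move at their own pace and stop on an object; FORCE is the grip in N (left out, the last holds). Time passes only in rows, so rows that repeat a pose let the fingers close. It gives the time, the measured TCP pose, the force and the opening at its end, in the units of the state.
- ctrl.get_state(): the state, without advancing time (a new reading comes with each control period).
- imaging.read_camera(name): name is "side" or "top" or "wrist"; returns the picture (384x512x3 uint8, red, green, blue); there is no depth.
- imaging.camera_info(name): a dict with "intrinsics" (3x3 intrinsics, pixels), "origin" and "attitude" of the camera in the world. Camera axes: x right, y down, z forward; pixel columns grow to the right and rows downward; lengths in m; the calibration is good to about 2 mm. The wrist camera is an equidistant fisheye: a pixel r from the principal point sees the ray r / f radians off the axis. A picture is of the moment at which its call begins: read the wrist's pose just before it. camera_info takes no time and is no camera call; for the wrist camera it gives the pose at the moment of the call.
- ctrl.sign_off(): hands the job in, once; it reports no verdict.
Trained networks look in the newest picture that a camera, given by its name, has taken for a name from the list of things; names that differ only in an ending like _2 or _b are one class to them, and where a whole thing is asked for, a point or a joint stands for the part that bears it (a point fixed in the world has none). Each returns a list of dicts, best first, with "p" (0 to 1); they miss things now and then, are a little off and sometimes report something else, mostly with a low value. They report only what shows in the picture. A call takes as long as a camera call. They do not tell look-alikes from the thing itself.
- imaging.silhouettes(camera, name): "mask" (384x512 bool, what is visible of it) and "uv" ([column, row] in pixels, amid what is visible of it).
The state is a dict: "time": time; "qpos": joint angles; "dq": joint speeds; "joint_efforts": joint torques, N m; "eef_pos": TCP position; "tcp_rot": TCP orientation; "contact_force": force on the tool from outside, world axes, zero at the start; "wrist_torque": the same for the moment, N m; "opening": opening from 0.0 (shut) to 1.0 (fully open).
Only numpy, scipy, OpenCV 4.12 (cv2) and the standard library are available. Lean on these libraries where they do the work, as an engineer would, in place of code of your own. Each camera call takes 0.05 s, during which the arm holds its last target.

## Working session

There is one attempt and no reset: what is moved stays moved. The work goes in short steps, Python scripts to look and compute and a shell command to move; the robot and the scene stay as the last step left them, time stands still between calls to the robot, and variables do not carry over. Pictures are saved under pics/ and viewed, and the job is handed in when it is done.

```bash
ls; mkdir -p pics
python3 - <<'E'
from plant import ctrl, imaging
import cv2, numpy as np
print(ctrl.get_state())
for n in ["top","side"]:
    im=imaging.read_camera(n); cv2.imwrite(f"pics/{n}0.png",im[:,:,::-1]); print(n,imaging.camera_info(n))
    np.save(f"{n}0.npy",im)
E
```

```text
pics
{'time': 0.0, 'qpos': array([-1.46199172e+00,  2.87226570e-01,  1.57814987e+00,  2.45815794e-05,
        1.27862755e+00, -1.50004199e-01]), 'dq': array([-6.10106380e-05,  6.39216961e-05,  5.34895246e-04, -8.00421379e-04,
       -5.44629872e-04,  9.98286973e-04]), 'joint_efforts': array([ 1.57800874e-03, -4.05979264e+01, -2.92626518e+01, -8.23748110e-05,
        5.86567287e-03, -2.87906275e-06]), 'eef_pos': array([ 0.17271224, -0.65185582,  0.22992127]), 'tcp_rot': array([ 9.91638666e-01,  1.29039929e-01,  3.65978820e-05, -1.20516848e-03]), 'contact_force': array([-0.28520044, -0.29099944,  0.26127769]), 'wrist_torque': array([0.02520426, 0.00213378, 0.04783308]), 'opening': 1.0002800284388325}
top {'intrinsics': array([[470.7212137 ,   0.        , 251.98709937],
       [  0.        , 470.7212137 , 206.12240421],
       [  0.        ,   0.        ,   1.        ]]), 'origin': array([ 0.35428265, -0.00688691,  1.49283482]), 'attitude': array([-0.69448047,  0.7155823 , -0.04487744,  0.06020686])}
side {'intrinsics': array([[353.82777484,   0.        , 262.05167443],
       [  0.        , 353.82777484, 190.92362428],
       [  0.        ,   0.        ,   1.        ]]), 'origin': array([ 0.44348815, -0.71036842,  0.93967955]), 'attitude': array([ 0.94079746, -0.05074809,  0.02611929, -0.33412956])}
```

View pics/top0.png

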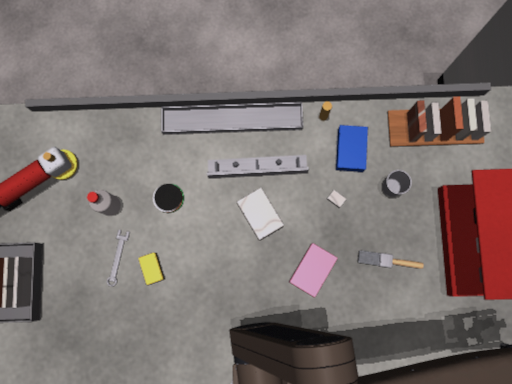

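View pics/side0.png

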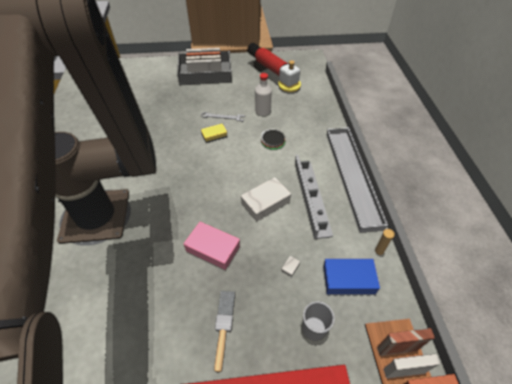

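```bash
cat > h.py <<'E'
from plant import ctrl, imaging
import cv2, numpy as np
from scipy.spatial.transform import Rotation as R
from scipy.optimize import least_squares
def proj(n,P,ci=None):
    ci=ci or imaging.camera_info(n); c=(np.atleast_2d(P)-ci["origin"])@R.from_quat(ci["attitude"]).as_matrix()
    K=ci["intrinsics"]; return np.c_[K[0,0]*c[:,0]/c[:,2]+K[0,2],K[1,1]*c[:,1]/c[:,2]+K[1,2]]
def back(n,uv,z):
    ci=imaging.camera_info(n); K=ci["intrinsics"]
    uv=np.atleast_2d(uv).astype(float); d=np.c_[(uv-[K[0,2],K[1,2]])/[K[0,0],K[1,1]],np.ones(len(uv))]@R.from_quat(ci["attitude"]).as_matrix().T
    return ci["origin"]+d*((z-ci["origin"][2])/d[:,2])[:,None]
def box(x,y,a,L=.14,W=.09,H=.045):
    P=np.array([[i*L/2,j*W/2,k] for i in(-1,1) for j in(-1,1) for k in(0,H)])
    c,s=np.cos(a),np.sin(a); return P@np.array([[c,s,0],[-s,c,0],[0,0,1]])+[x,y,0]
def hullmask(n,P,S=4):
    m=np.zeros((384*S,512*S),np.uint8); h=cv2.convexHull(((proj(n,P)+.5)*S).astype(np.float32)).astype(np.int32)
    cv2.fillConvexPoly(m,h,1); return cv2.resize(m.astype(np.float32),(512,384),interpolation=cv2.INTER_AREA)
def fit(masks,p0,f):
    from scipy.optimize import minimize
    def cost(p): return sum(np.abs(hullmask(n,f(*p))-m).sum() for n,m in masks.items())
    st=np.array([.01,.01,.15])
    s=np.vstack([p0]+[np.array(p0)+st*e for e in np.eye(3)])
    r=minimize(cost,p0,method="Nelder-Mead",options=dict(initial_simplex=s,xatol=1e-4,fatol=.1,maxiter=250)); return r.x,r.fun
E
python3 - <<'E'
from h import *
for n in ["top","side"]:
    imaging.read_camera(n)
    for o in ["block","fence","pads","offcut","handpad","wrench","brush","bottle","cup"]:
        for k,d in enumerate(imaging.silhouettes(n,o)[:4]):
            m=d["mask"]; np.save(f"m_{n}_{o}_{k}.npy",m)
            print(n,o,k,round(d["p"],2),d["uv"],m.sum(),back(n,d["uv"],.02).round(3)[0])
print(ctrl.get_state()["time"])
E
```

```text
top block 0 0.96 [312.5, 268.5] 1379 [ 0.375 -0.16   0.02 ]
top block 1 0.91 [261.2, 213.7] 1338 [ 0.55  -0.006  0.02 ]
top block 2 0.91 [349.7, 149.0] 1370 [ 0.751 -0.296  0.02 ]
top fence 0 0.88 [257.0, 164.8] 1883 [0.709 0.002 0.02 ]
top pads 0 0.65 [165.7, 200.1] 743 [0.604 0.296 0.02 ]
top offcut 0 0.66 [338.1, 200.8] 191 [ 0.584 -0.25   0.02 ]
top offcut 1 0.66 [102.0, 203.4] 589 [0.599 0.5   0.02 ]
top handpad 0 0.96 [151.6, 271.4] 565 [0.38  0.341 0.02 ]
top handpad 1 0.44 [381.3, 258.8] 657 [ 0.398 -0.373  0.02 ]
top wrench 0 0.61 [120.4, 255.8] 337 [0.431 0.439 0.02 ]
top brush 0 0.62 [378.4, 259.2] 637 [ 0.397 -0.364  0.02 ]
top bottle 0 0.57 [103.5, 200.8] 641 [0.608 0.496 0.02 ]
top cup 0 0.81 [395.9, 184.5] 540 [ 0.63  -0.435  0.02 ]
side block 0 0.89 [262.3, 199.0] 1273 [ 0.539 -0.002  0.02 ]
side block 1 0.69 [350.7, 274.6] 1882 [ 0.757 -0.296  0.02 ]
side block 2 0.59 [211.9, 242.9] 1646 [ 0.37  -0.152  0.02 ]
side fence 0 0.67 [315.0, 197.0] 1405 [ 0.714 -0.011  0.02 ]
side pads 0 0.73 [272.5, 138.5] 416 [0.611 0.284 0.02 ]
side offcut 0 0.47 [290.3, 264.8] 236 [ 0.592 -0.248  0.02 ]
side handpad 0 0.58 [214.8, 130.6] 383 [0.394 0.351 0.02 ]
side wrench 0 0.63 [225.2, 116.3] 189 [0.438 0.433 0.02 ]
side brush 0 0.66 [227.5, 319.9] 906 [ 0.405 -0.385  0.02 ]
side bottle 0 0.72 [262.3, 99.3] 570 [0.6   0.531 0.02 ]
side cup 0 0.82 [316.5, 321.6] 969 [ 0.633 -0.414  0.02 ]
1.1
```

```bash
cat >> h.py <<'E'
def fence(x,y,a):
    P=np.array([[0,j*.16,k] for j in(-1,1) for k in(0,.05)]+[[.01,j*.16,.05] for j in(-1,1)]+[[.06,j*.16,k] for j in(-1,1) for k in (0,.006)])
    c,s=np.cos(a),np.sin(a); return P@np.array([[c,s,0],[-s,c,0],[0,0,1]])+[x,y,0]
E
python3 - <<'E'
from h import *
L=lambda *a: np.load("m_%s_%s_%d.npy"%a).astype(np.float32)
b={"top":L("top","block",1),"side":L("side","block",0)}
f={"top":L("top","fence",0),"side":L("side","fence",0)}
res={}
for nm,M,g,p0s in [("block",b,box,[(.55,-.005,x) for x in (.5,-.5,1.1)]),("fence",f,fence,[(.685,.0,-.05)])]:
  for sub in [("top",),("side",),("top","side")]:
    r=min((fit({k:M[k] for k in sub},p,g) for p in p0s),key=lambda t:t[1]); print(nm,sub,r[0].round(4),r[1]); res[nm]=r[0]
for n in ["top","side"]:
    im=cv2.resize(np.load(n+"0.npy")[:,:,::-1].copy(),None,fx=4,fy=4,interpolation=cv2.INTER_CUBIC)
    for nm,g in [("block",box),("fence",fence)]:
        P=g(*res[nm]); h=cv2.convexHull(proj(n,P).astype(np.float32)); cv2.polylines(im,[((h+.5)*4).astype(np.int32)],True,(0,255,0),1)
        if nm=="fence": q=proj(n,P[[1,3,2,0]]); cv2.polylines(im,[((q+.5)*4).astype(np.int32)],True,(0,0,255),1)
    x,y=(700,500) if n=="top" else (900,500)
    cv2.imwrite(f"pics/fit_{n}.png",im[y:y+550,x:x+700])
E
```

```text
block ('top',) [5.492e-01 1.000e-04 5.031e-01] 61.0
block ('side',) [0.5502 0.0016 0.5142] 73.375
block ('top', 'side') [0.5494 0.0006 0.5132] 141.875
fence ('top',) [0.6773 0.0041 0.0184] 82.125
fence ('side',) [0.6794 0.0036 0.022 ] 113.5625
fence ('top', 'side') [0.6784 0.0041 0.0146] 223.0625
```

View pics/fit_top.png

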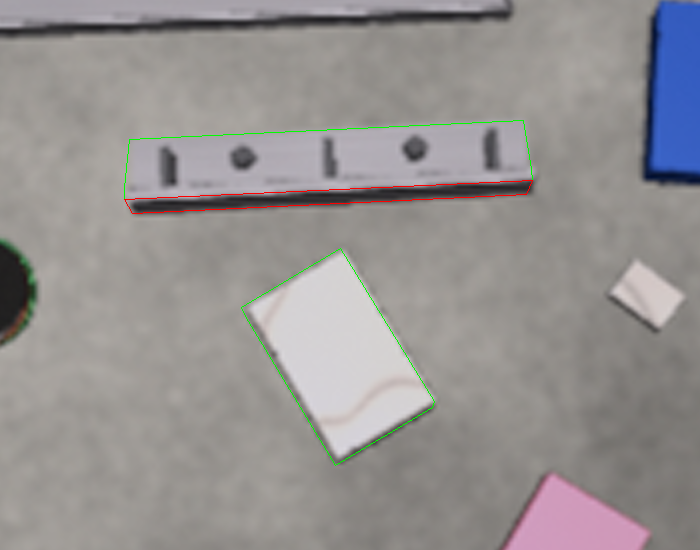

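View pics/fit_side.png

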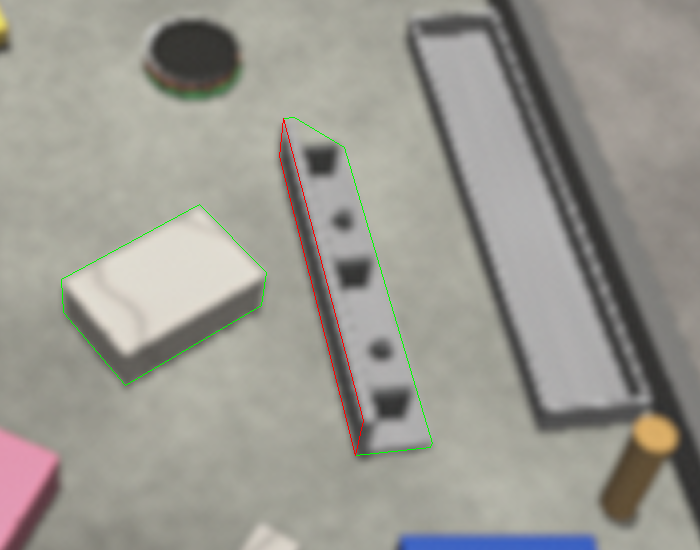

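```bash
cat >> h.py <<'E'
def toolang():
    r=R.from_quat(ctrl.get_state()["tcp_rot"]).as_matrix(); return np.arctan2(r[1,0],r[0,0])
def rows(wps,p=None,a=None):
    "wps: list of (x,y,z,xangle) -> rows units"
    s=ctrl.get_state(); p=s["eef_pos"] if p is None else p; a=toolang() if a is None else a
    for w in wps:
        d=np.array(w[:3])-p; t=-((w[3]-a+np.pi)%(2*np.pi)-np.pi)
        print(np.round([(d[0]*np.cos(a)+d[1]*np.sin(a))/.025,(d[0]*np.sin(a)-d[1]*np.cos(a))/.025,-d[2]/.025,np.degrees(t)/5],2).tolist())
E
python3 - <<'E'
from h import *
print(toolang())
rows([(.50,-.25,.23,1.2),(.462,.045,.22,2.08),(.462,.045,.15,2.08)])
E
```

```text
0.2588392708074842
[16.77, -12.21, 0.05, -10.78]
[18.32, -24.01, 0.45, -20.87]
[18.32, -24.01, 3.25, -20.87]
```

```bash
python3 -m creep '[16.8,-12.2,0,-10,16.8,-12.2,0,-10,16.8,-12.2,0,-10,16.8,-12.2,0,-10,16.8,-12.2,0,-10,16.8,-12.2,0,-10,16.8,-12.2,0,-10,16.8,-12.2,0,-10,16.8,-12.2,0,-10,16.8,-12.2,0,-10,16.8,-12.2,0,-10,18.3,-24,0.4,-20.9,18.3,-24,0.4,-20.9,18.3,-24,0.4,-20.9,18.3,-24,0.4,-20.9,18.3,-24,0.4,-20.9,18.3,-24,0.4,-20.9,18.3,-24,0.4,-20.9,18.3,-24,0.4,-20.9,18.3,-24,0.4,-20.9]' 255 40
python3 - <<'E'
from h import *
print(toolang(),ctrl.get_state()["qpos"])
rows([(.462,.045,.1,2.08),(.462,.045,.018,2.08)])
im=imaging.read_camera("wrist"); cv2.imwrite("pics/w1.png",im[:,:,::-1])
im=imaging.read_camera("side"); cv2.imwrite("pics/s1.png",im[:,:,::-1])
E
```

```text
time: 2.77
eef_pos: [0.4606, 0.0495, 0.2214]
tcp_rot: [0.502, 0.865, 0.001, -0.0]
contact_force: [0.0, -1.0, -0.3]
opening: 0.001
2.0904087900633628 [-0.113772   -0.18859266  2.08883918  0.0023437   1.24133339 -0.63414154]
[-0.18, -0.04, 4.86, 0.12]
[-0.18, -0.04, 8.14, 0.12]
```

View pics/w1.png

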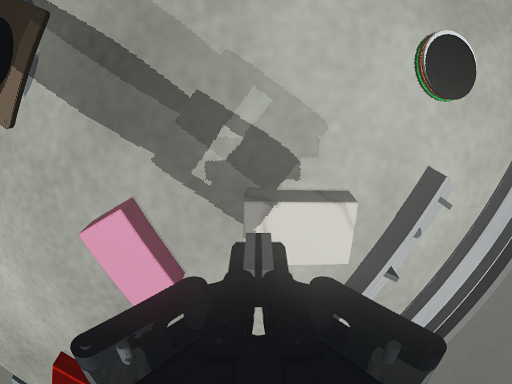

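View pics/s1.png

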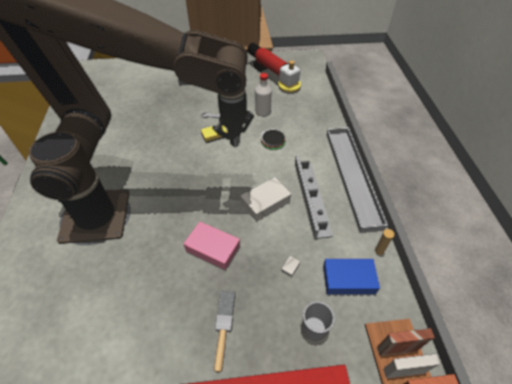

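```bash
python3 -m creep '[-0.2,0,2,0.1,-0.2,0,4,0.1,-0.2,0,5.5,0.1,-0.2,0,7,0.1,-0.2,0,8.1,0.1,-0.2,0,8.1,0.1,-0.2,0,8.1,0.1]'
cat >> h.py <<'E'
def pushpath(c,th,tend,step=.005,arm=.055,z=.018,k=10.,carry=.5,sink=0.):
    "push on -u end from +v side, tool x = +v ; yields waypoints each `step` of push"
    c=np.array(c,float); W=[]; s=0; ds=.0005; i=0
    while th<tend:
        u=np.array([np.cos(th),np.sin(th)]); v=np.array([-u[1],u[0]])
        if i%round(step/ds)==0:
            q=c-arm*u+(.045+.011-sink)*v; W.append((*q,z,th+np.pi/2))
        c=c-carry*ds*v; th+=k*ds; i+=1
    print("end c",c.round(3),"th",round(th,3)); return W
E
python3 - <<'E'
from h import *
s=ctrl.get_state();print(s["eef_pos"],toolang())
W=pushpath((.5495,.0005),.51,1.2,.006)
for w in W: print(np.round(w,3))
rows(W)
E
```

```text
time: 3.45
eef_pos: [0.4624, 0.0391, 0.0173]
tcp_rot: [0.51, 0.86, -0.001, -0.003]
contact_force: [0.5, 0.6, 0.5]
opening: -0.001
[0.46236468 0.03910803 0.01727592] 2.0716853726237963
end c [ 0.575 -0.022] th 1.205
[0.474 0.023 0.018 2.081]
[0.475 0.015 0.018 2.141]
[0.475 0.008 0.018 2.201]
[4.760e-01 1.000e-03 1.800e-02 2.261e+00]
[ 0.478 -0.006  0.018  2.321]
[ 0.48  -0.013  0.018  2.381]
[ 0.483 -0.019  0.018  2.441]
[ 0.485 -0.026  0.018  2.501]
[ 0.489 -0.032  0.018  2.561]
[ 0.492 -0.038  0.018  2.621]
[ 0.496 -0.044  0.018  2.681]
[ 0.501 -0.05   0.018  2.741]
[-0.81, 0.1, -0.03, -0.1]
[-1.07, -0.03, -0.03, -0.79]
[-1.33, -0.14, -0.03, -1.48]
[-1.6, -0.23, -0.03, -2.17]
[-1.87, -0.31, -0.03, -2.85]
[-2.15, -0.37, -0.03, -3.54]
[-2.44, -0.41, -0.03, -4.23]
[-2.72, -0.44, -0.03, -4.92]
[-3.01, -0.45, -0.03, -5.6]
[-3.29, -0.44, -0.03, -6.29]
[-3.58, -0.41, -0.03, -6.98]
[-3.86, -0.37, -0.03, -7.67]
```

```bash
python3 -m creep '[-0.4,0.05,0,0,-0.8,0.1,0,-0.1,-1.05,0,0,-0.8,-1.35,-0.15,0,-1.5,-1.6,-0.25,0,-2.2,-1.85,-0.3,0,-2.9,-2.15,-0.35,0,-3.5,-2.15,-0.35,0,-3.5,-2.15,-0.35,0,-3.5]'
cat >> h.py <<'E'
FEN=(.678,.004,.018)
def look(tag,p0,tags=("top","side")):
    M={}
    for n in tags:
        im=imaging.read_camera(n); ds=imaging.silhouettes(n,"block")
        pu=proj(n,[[p0[0],p0[1],.045]])[0]
        ds=[d for d in ds if np.hypot(*(np.array(d["uv"])-pu))<25]
        big=cv2.resize(im[:,:,::-1].copy(),None,fx=4,fy=4,interpolation=cv2.INTER_CUBIC)
        if ds: M[n]=ds[0]["mask"].astype(np.float32); print(n,ds[0]["p"],M[n].sum())
        np.save("last_"+n,im)
        cv2.imwrite(f"/tmp/{n}.png",big)
    res={}
    for sub in [(t,) for t in M]+([tuple(M)] if len(M)>1 else []):
        r=min((fit({k:M[k] for k in sub},(p0[0],p0[1],p0[2]+e),box) for e in (-.15,.15)),key=lambda t:t[1]); print(sub,r[0].round(4),round(r[1],1)); res=r[0]
    for n in tags:
        big=cv2.imread(f"/tmp/{n}.png")
        h=cv2.convexHull(proj(n,box(*res)).astype(np.float32)); cv2.polylines(big,[((h+.5)*4).astype(np.int32)],True,(0,255,0),1)
        x,y=(700,500) if n=="top" else (850,500)
        cv2.imwrite(f"pics/{tag}_{n}.png",big[y:y+550,x:x+700])
    c,s=np.cos(FEN[2]),np.sin(FEN[2]); d=res[:2]-FEN[:2]
    print("in fence: x %.4f y %.4f ang %.4f"%(c*d[0]+s*d[1],-s*d[0]+c*d[1],res[2]-np.pi/2-FEN[2])); s=ctrl.get_state(); print(s["time"],s["eef_pos"].round(4),round(toolang(),3),s["contact_force"].round(1))
    return res
E
python3 - <<'E'
from h import *
look("a",(.56,-.01,.8))
E
```

```text
time: 4.2
eef_pos: [0.4846, -0.0124, 0.0215]
tcp_rot: [0.373, 0.928, 0.0, 0.003]
contact_force: [0.9, 0.3, 0.7]
opening: 0.001
top 0.65 758.0
side 0.91 1327.0
('top',) [ 0.5626 -0.0092  0.8115] 612.8
('side',) [ 0.5601 -0.0119  0.8178] 46.4
('top', 'side') [ 0.5604 -0.0121  0.8116] 664.1
in fence: x -0.1178 y -0.0140 ang -0.7772
4.4 [ 0.4834 -0.0114  0.0199] 2.379 [0.4 0.  0.4]
```

View pics/a_side.png

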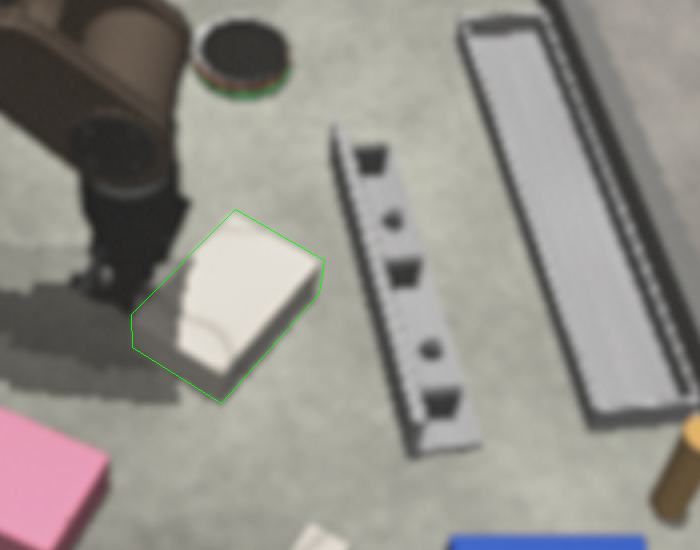

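View pics/a_top.png

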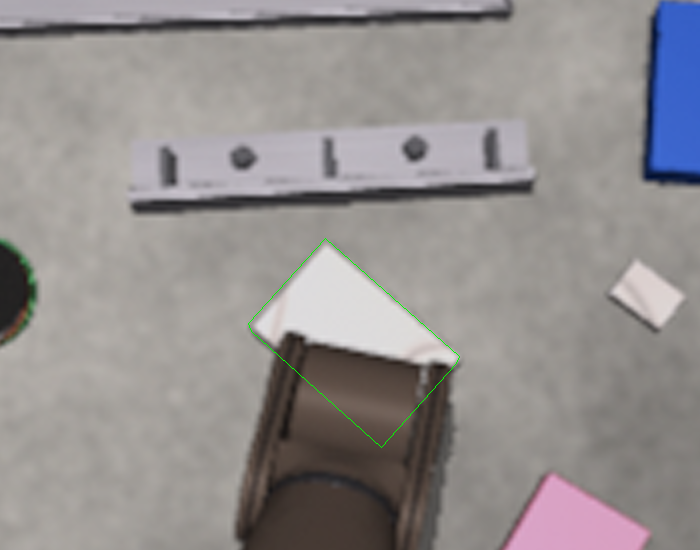

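Run:
```python
from h import *
W=pushpath((.5605,-.0115),.815,1.5,.006)
rows(W)
```

```text
end c [ 0.591 -0.025] th 1.505
[-0.01, -0.09, 0.08, -0.08]
[-0.26, -0.21, 0.08, -0.77]
[-0.53, -0.32, 0.08, -1.45]
[-0.8, -0.41, 0.08, -2.14]
[-1.07, -0.49, 0.08, -2.83]
[-1.35, -0.55, 0.08, -3.52]
[-1.63, -0.6, 0.08, -4.2]
[-1.92, -0.62, 0.08, -4.89]
[-2.2, -0.63, 0.08, -5.58]
[-2.49, -0.63, 0.08, -6.27]
[-2.77, -0.6, 0.08, -6.95]
[-3.06, -0.56, 0.08, -7.64]
```

```bash
python3 -m creep '[0,-0.1,0,-0.1,-0.25,-0.2,0,-0.8,-0.55,-0.3,0,-1.5,-0.8,-0.4,0,-2.1,-1.05,-0.5,0,-2.8,-1.35,-0.55,0,-3.5,-1.65,-0.6,0,-4.2,-1.9,-0.6,0,-4.9,-2.2,-0.65,0,-5.6,-2.5,-0.65,0,-6.3,-2.75,-0.6,0,-6.9,-2.75,-0.6,0,-6.9,-2.75,-0.6,0,-6.9]'
python3 - <<'E'
from h import *
look("b",(.588,-.024,1.42))
E
```

```text
time: 5.48
eef_pos: [0.5209, -0.0694, 0.0183]
tcp_rot: [0.08, 0.997, -0.0, -0.001]
contact_force: [-1.5, -0.7, -0.8]
opening: -0.002
top 0.65 651.0
side 0.6 980.0
('top',) [ 0.5829 -0.0214  1.4242] 727.1
('side',) [ 0.5878 -0.0197  1.3867] 226.2
('top', 'side') [ 0.5848 -0.0223  1.4194] 968.8
in fence: x -0.0937 y -0.0246 ang -0.1694
5.6833 [ 0.521  -0.0691  0.0185] 2.981 [-2.7 -0.3 -0.4]
```

View pics/b_side.png

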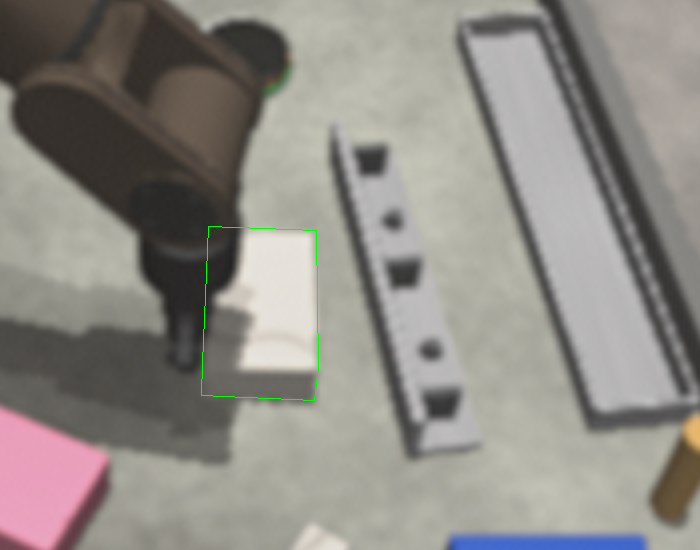

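```bash
python3 -m creep '[-0.25,-0.05,0,-0.7,-0.5,-0.05,0,-1.4,-0.5,-0.05,0,-1.4,-0.5,-0.05,0,-1.4,0.8,0,0,-1.4,1.2,0,-1,-1.4,1.2,0,-3,-1.4,1.2,-1.5,-5,-1.9,1.2,-3,-6.5,-1.9,1.2,-5,-8,-1.9,1.2,-5,-8,-1.9,1.2,-5,-8,-1.9,1.2,-5,-8,-1.9]' 0
python3 - <<'E'
from h import *
look("c",(.593,-.024,1.52))
E
```

```text
time: 6.77
eef_pos: [0.474, -0.1914, 0.2236]
tcp_rot: [-0.0, 1.0, -0.003, 0.005]
contact_force: [-0.8, -0.5, 0.6]
opening: 0.997
top 0.75 1305.0
side 0.69 1199.0
('top',) [ 0.5897 -0.0222  1.572 ] 74.8
('side',) [ 0.5921 -0.0226  1.5341] 56.7
('top', 'side') [ 0.5908 -0.0227  1.5466] 155.6
in fence: x -0.0877 y -0.0251 ang -0.0422
6.9667 [ 0.4713 -0.1863  0.2166] -3.135 [-0.3 -0.2 -0.6]
```

View pics/c_side.png

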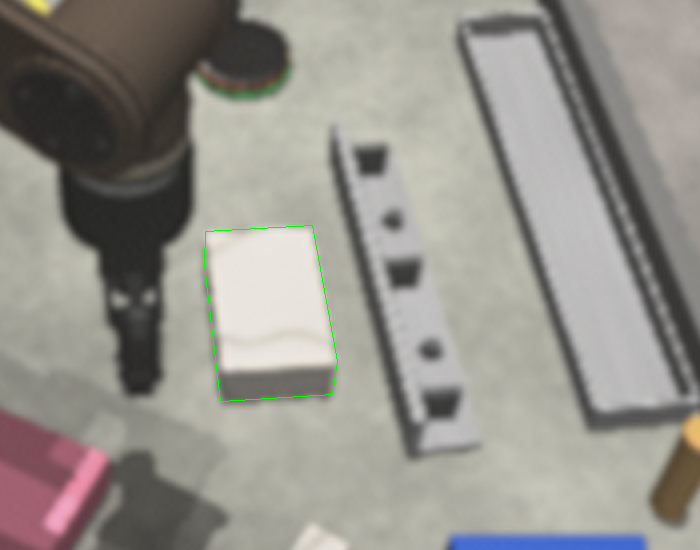

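View pics/c_top.png

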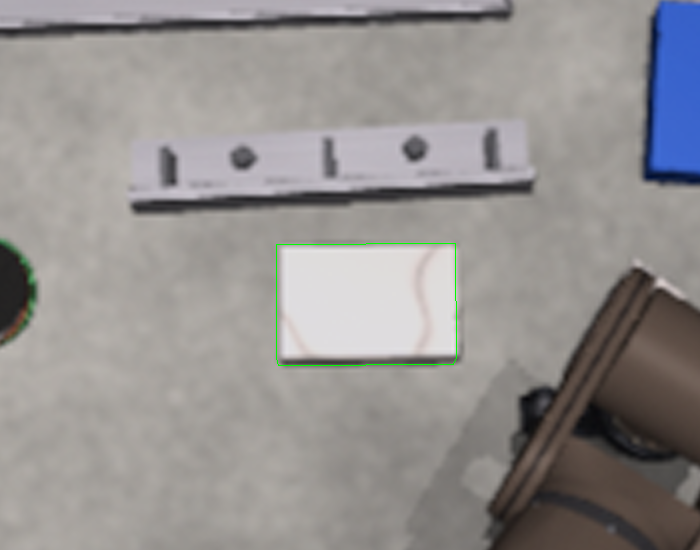

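Run:
```python
from h import *
rows([(.495,-.0225,.12,-3.124),(.495,-.0225,.012,-3.124)])
```

```text
[-0.99, 6.55, 3.86, -0.13]
[-0.99, 6.55, 8.18, -0.13]
```

```bash
python3 -m creep '[-1,6.55,0,-0.1,-1,6.55,0,-0.1,-1,6.55,0,-0.1,-1,6.55,0,-0.1,-1,6.55,0,-0.1,-1,6.55,2,-0.1,-1,6.55,4,-0.1,-1,6.55,4,-0.1,-1,6.55,4,-0.1,-1,6.55,4,-0.1]'
python3 - <<'E'
from h import *
s=ctrl.get_state();print(s["eef_pos"],toolang())
rows([(.495,-.0225,.012,-3.124),(.53,-.022,.012,-3.124)])
im=imaging.read_camera("wrist"); cv2.imwrite("pics/w2.png",im[:,:,::-1])
E
```

```text
time: 7.8
eef_pos: [0.4944, -0.0229, 0.1166]
tcp_rot: [-0.008, 1.0, 0.001, -0.002]
contact_force: [1.4, 0.2, 0.6]
opening: 0.998
[ 0.49444228 -0.02287753  0.11662667] -3.1260336476495536
[-0.02, 0.01, 4.19, -0.02]
[-1.42, 0.01, 4.19, -0.02]
```

View pics/w2.png

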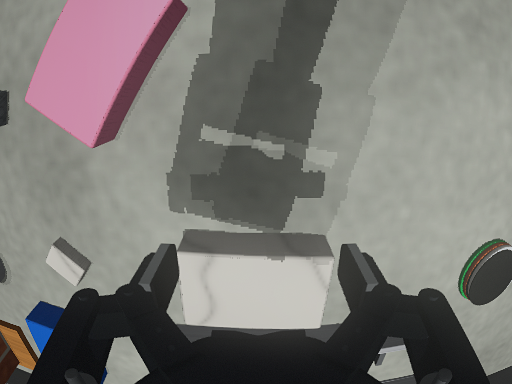

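```bash
python3 -m creep '[0,0,1,0,0,0,2,0,0,0,3,0,0,0,3.7,0,0,0,4.15,0,0,0,4.15,0,-0.7,0,4.15,0,-1.1,0,4.15,0,-1.4,0,4.15,0,-1.6,0,4.15,0,-1.8,0,4.15,0,-2.0,0,4.15,0,-2.2,0,4.15,0,-2.4,0,4.15,0,-2.4,0,4.15,0]'
python3 - <<'E'
from h import *
look("d",(.61,-.0225,1.58))
E
```

```text
time: 9.1
eef_pos: [0.5551, -0.023, 0.0154]
tcp_rot: [-0.008, 1.0, 0.0, -0.002]
contact_force: [-4.1, -0.6, 2.7]
opening: 1.0
top 0.81 272.0
side 0.8 1026.0
('top',) [ 0.62   -0.0204  1.6697] 1105.1
('side',) [ 0.6243 -0.0241  1.3653] 210.4
('top', 'side') [ 0.6251 -0.0212  1.382 ] 1335.9
in fence: x -0.0534 y -0.0243 ang -0.2068
9.3 [ 0.5552 -0.023   0.0154] -3.127 [-5.1 -0.1  2.9]
```

View pics/d_side.png

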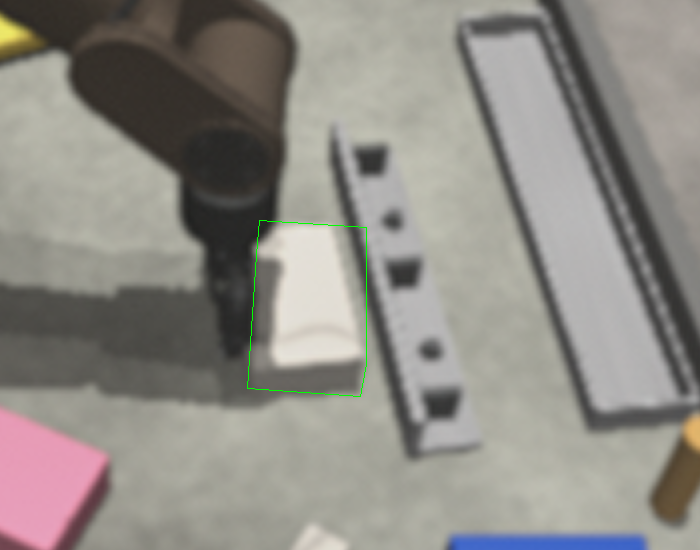

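```bash
python3 -m creep '[-0.15,0,0,0,-0.3,0,0,0,-0.45,0,0,0,-0.6,0,0,0,-0.7,0,0,0,-0.8,0,0,0,-0.8,0,0,0]'
python3 -m creep '[-0.04,0,0,0,-0.08,0,0,0,-0.08,0,0,0]'
```

```text
time: 9.88
eef_pos: [0.5747, -0.0227, 0.015]
tcp_rot: [-0.007, 1.0, 0.0, -0.002]
contact_force: [-5.7, 0.6, 3.3]
opening: 1.002
time: 10.13
eef_pos: [0.5761, -0.0227, 0.015]
tcp_rot: [-0.008, 1.0, 0.0, -0.003]
contact_force: [-7.3, -0.1, 4.4]
opening: 0.997
```

```bash
python3 -m creep '[-0.05,0,0,0,-0.1,0,0,0,-0.1,0,0,0]'
python3 -m creep '[-0.05,0,0,0,-0.1,0,0,0,-0.1,0,0,0]'
```

```text
time: 10.38
eef_pos: [0.5771, -0.0226, 0.0149]
tcp_rot: [-0.008, 1.0, 0.0, -0.005]
contact_force: [-11.9, -0.3, 7.5]
opening: 0.996
time: 10.63
eef_pos: [0.577, -0.0226, 0.0146]
tcp_rot: [-0.008, 1.0, 0.001, -0.009]
contact_force: [-19.0, -1.5, 13.2]
opening: 0.996
```

```bash
python3 -m creep '[-0.05,0,0,0,-0.08,0,0,0,-0.08,0,0,0]'
python3 -m creep '[0.3,0,0,0,0.8,0,0,0,1.5,0,0,0,2,0,0,0,2,0,-1,0,2,0,-3,0,2,-1,-5,0,2,-3,-7,0,2,-5,-8,0,2,-7,-8,0,2,-7,-8,0,2,-7,-8,0,2,-7,-8,0,2,-7,-8,0]'
python3 - <<'E'
from h import *
look("e",(.633,-.0225,1.585))
E
```

```text
time: 10.88
eef_pos: [0.577, -0.0226, 0.0146]
tcp_rot: [-0.009, 1.0, 0.001, -0.011]
contact_force: [-24.6, -3.1, 18.0]
opening: 0.999
time: 12.05
eef_pos: [0.5383, -0.1999, 0.2164]
tcp_rot: [-0.006, 1.0, -0.001, 0.002]
contact_force: [-0.1, 0.3, -0.1]
opening: 0.999
top 0.68 1294.0
side 0.83 977.0
('top',) [ 0.6329 -0.0214  1.5593] 87.0
('side',) [ 0.6473 -0.0241  1.3647] 266.0
('top', 'side') [ 0.6346 -0.0207  1.5612] 416.5
in fence: x -0.0439 y -0.0239 ang -0.0276
12.25 [ 0.5374 -0.197   0.2141] -3.126 [-0.8 -0.6 -0.5]
```

View pics/e_side.png

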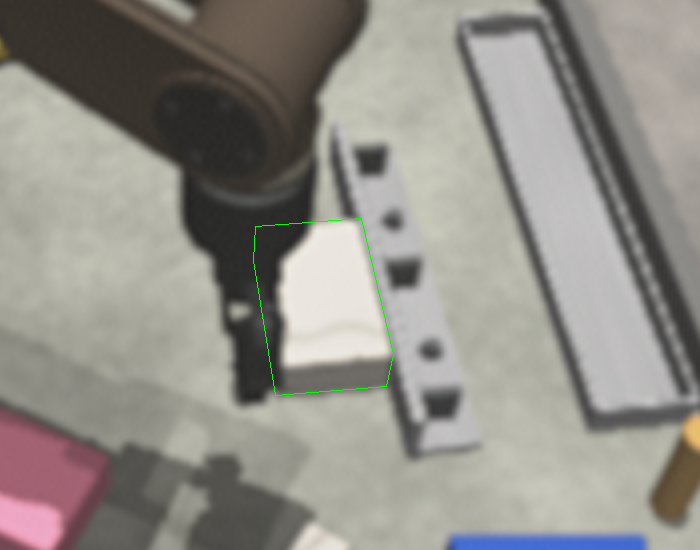

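View pics/e_top.png

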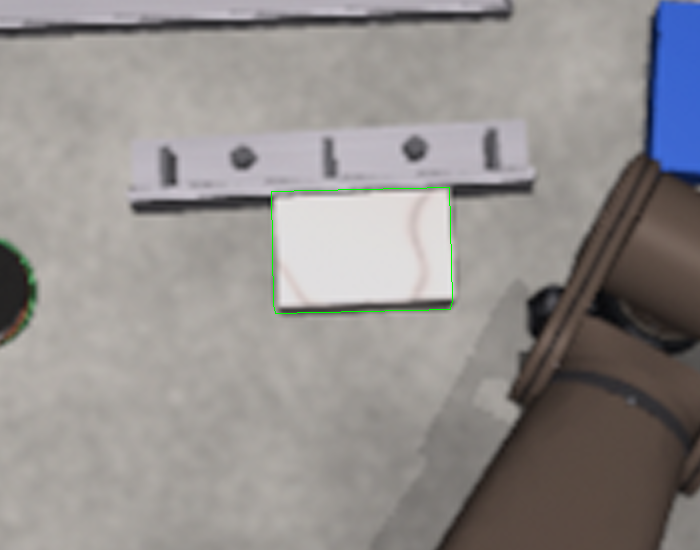

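```bash
python3 -m creep '[2.6,1,-1,0,2.6,3,-1,0,2.6,13.5,-1,0,2.6,13.5,-1,0,2.6,13.5,-1,0,2.6,13.5,-1,0,2.6,13.5,-1,0,2.6,13.5,-1,0,2.6,13.5,-1,0,2.6,13.5,-1,0,2.6,13.5,-1,0,2.6,13.5,-1,0,2.6,13.5,-1,0,2.6,13.5,-1,0]'
python3 - <<'E'
from h import *
look("f",(.633,-.0225,1.585))
M={n:imaging.silhouettes(n,"fence")[0]["mask"].astype(np.float32) for n in ("top","side")}
for n in M:
    im=np.load(f"last_{n}.npy")[:,:,::-1]; big=cv2.resize(im,None,fx=8,fy=8,interpolation=cv2.INTER_CUBIC)
    x,y=(1620,1180) if n=="top" else (2240,1150)
    cv2.imwrite(f"pics/f8_{n}.png",big[y:y+600,x:x+800])
E
```

```text
time: 13.42
eef_pos: [0.4678, 0.137, 0.2398]
tcp_rot: [-0.006, 1.0, -0.0, -0.0]
contact_force: [-0.8, -0.2, -0.4]
opening: 0.997
top 0.59 1332.0
side 0.86 1141.0
('top',) [ 0.632  -0.0205  1.5789] 56.4
('side',) [ 0.6352 -0.0196  1.5443] 120.1
('top', 'side') [ 0.6326 -0.0201  1.5716] 196.8
in fence: x -0.0458 y -0.0233 ang -0.0172
13.6167 [0.4679 0.1371 0.24  ] -3.129 [-0.7 -0.9 -0.2]
```

View pics/f8_top.png

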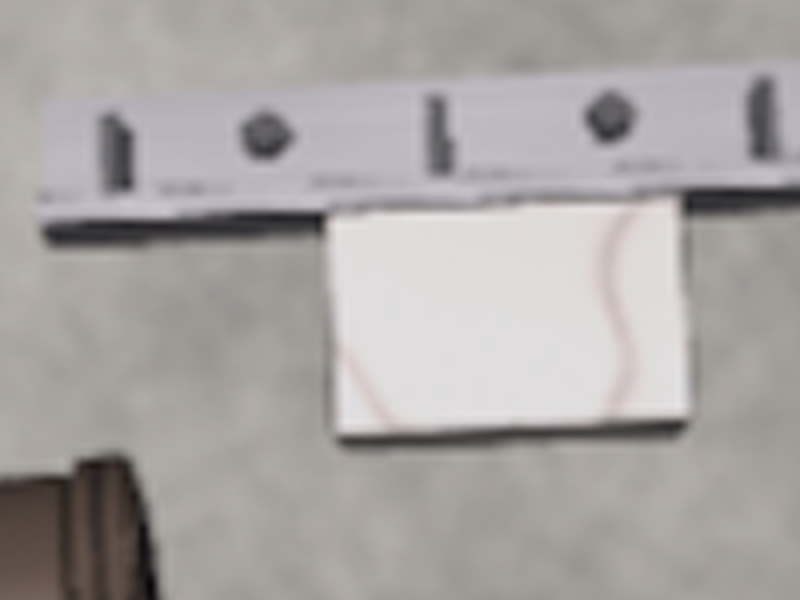

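View pics/f8_side.png

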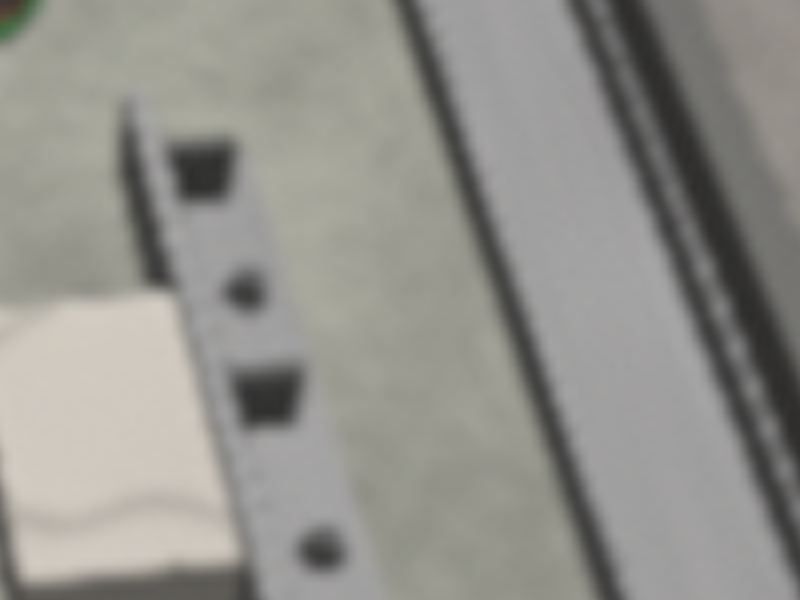

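```bash
python3 - <<'E'
from h import *
rows([(.53,-.075,.24,-3.124),(.53,-.075,.018,-3.124)])
E
python3 -m creep '[0,-4,0,0,0,-8.45,0,0,0,-8.45,0,0,0,-8.45,0,0,-2.5,-8.45,0,0,-2.5,-8.45,0,0,-2.5,-8.45,0,0,-2.5,-8.45,0,0,-2.5,-8.45,0,0,-2.5,-8.45,0,0,-2.5,-8.45,2,0,-2.5,-8.45,4,0,-2.5,-8.45,6,0,-2.5,-8.45,8,0,-2.5,-8.45,8.85,0,-2.5,-8.45,8.85,0,-2.5,-8.45,8.85,0]' 255
python3 - <<'E'
from h import *
s=ctrl.get_state();print(s["eef_pos"],toolang())
rows([(.57,-.076,.018,-3.124)])
E
```

```text
[-2.37, -8.53, 0.0, -0.05]
[-2.37, -8.53, 8.88, -0.05]
time: 15.13
eef_pos: [0.5295, -0.0704, 0.0153]
tcp_rot: [-0.008, 1.0, 0.001, -0.004]
contact_force: [-1.1, 1.2, 0.1]
opening: -0.0
[ 0.52951723 -0.0704246   0.01530569] -3.1260104460332876
[-1.62, -0.25, -0.11, -0.02]
```

```bash
python3 -m creep '[-0.5,-0.2,-0.1,0,-0.9,-0.2,-0.1,0,-1.3,-0.2,-0.1,0,-1.5,-0.2,-0.1,0,-1.65,-0.2,-0.1,0,-1.75,-0.2,-0.1,0,-1.75,-0.2,-0.1,0]'
python3 -m creep '[-0.05,0,0,0,-0.1,0,0,0,-0.1,0,0,0]'
```

```text
time: 15.72
eef_pos: [0.5776, -0.0766, 0.0217]
tcp_rot: [-0.007, 1.0, -0.0, 0.0]
contact_force: [-0.0, -0.1, -0.3]
opening: 0.002
time: 15.97
eef_pos: [0.5783, -0.0765, 0.021]
tcp_rot: [-0.007, 1.0, 0.0, -0.002]
contact_force: [-3.3, 0.1, 2.3]
opening: -0.003
```

```bash
python3 -m creep '[-0.05,0,0,0,-0.1,0,0,0,-0.1,0,0,0]'
python3 -m creep '[-0.05,0,0,0,-0.1,0,0,0,-0.1,0,0,0]'
python3 -m creep '[-0.05,0,0,0,-0.1,0,0,0,-0.1,0,0,0]'
```

```text
time: 16.22
eef_pos: [0.5785, -0.0764, 0.0207]
tcp_rot: [-0.008, 1.0, 0.001, -0.005]
contact_force: [-10.6, -1.2, 7.4]
opening: 0.003
time: 16.47
eef_pos: [0.5785, -0.0762, 0.0202]
tcp_rot: [-0.008, 1.0, 0.001, -0.009]
contact_force: [-17.2, -1.8, 11.8]
opening: 0.002
time: 16.72
eef_pos: [0.5784, -0.0762, 0.0202]
tcp_rot: [-0.008, 1.0, 0.001, -0.012]
contact_force: [-25.2, -3.0, 18.2]
opening: 0.001
```

```bash
python3 -m creep '[0.4,0,0,0,1.0,0,0,0,1.0,4.35,0,0,1.0,4.35,0,0,1.0,4.35,0,0,1.0,4.35,0,0,0.5,4.35,0,0,0.3,4.35,0,0,0.2,4.35,0,0,0.2,4.35,0,0,0.2,4.35,0,0]'
python3 -m creep '[-0.05,0,0,0,-0.1,0,0,0,-0.1,0,0,0]'
python3 -m creep '[-0.05,0,0,0,-0.1,0,0,0,-0.1,0,0,0]'
python3 -m creep '[-0.05,0,0,0,-0.1,0,0,0,-0.1,0,0,0]'
```

```text
time: 17.63
eef_pos: [0.5763, 0.0325, 0.0202]
tcp_rot: [-0.007, 1.0, 0.001, -0.006]
contact_force: [-11.2, 2.8, 7.2]
opening: -0.001
time: 17.88
eef_pos: [0.5762, 0.0325, 0.0201]
tcp_rot: [-0.007, 1.0, 0.001, -0.01]
contact_force: [-19.3, 1.2, 13.1]
opening: 0.004
time: 18.13
eef_pos: [0.5761, 0.0325, 0.0194]
tcp_rot: [-0.008, 1.0, 0.001, -0.013]
contact_force: [-24.4, 0.6, 16.0]
opening: -0.002
time: 18.38
eef_pos: [0.576, 0.0325, 0.0193]
tcp_rot: [-0.008, 1.0, 0.001, -0.017]
contact_force: [-31.3, -0.5, 22.3]
opening: 0.003
```

```bash
python3 -m creep '[0.4,0,0,0,1,0,0,0,2,0,0,0,2.5,0,0,0,2.5,0,-2,0,2.5,0,-4,0,3,0,-6,0,4,2,-8,0,4,4,-9,0,4,4,-9,0,4,4,-9,0,4,4,-9,0,4,4,-9,0]'
python3 - <<'E'
from h import *
look("g",(.633,-.0225,1.585))
for n in ("top","side"):
    im=np.load(f"last_{n}.npy")[:,:,::-1]; big=cv2.resize(im,None,fx=8,fy=8,interpolation=cv2.INTER_CUBIC)
    x,y=(1620,1180) if n=="top" else (2240,1150)
    cv2.imwrite(f"pics/g8_{n}.png",big[y:y+600,x:x+800]); cv2.imwrite(f"pics/g_{n}full.png",im)
E
```

```text
time: 19.47
eef_pos: [0.4873, 0.1307, 0.2474]
tcp_rot: [-0.008, 1.0, -0.0, 0.002]
contact_force: [0.2, -1.2, -0.7]
opening: -0.001
top 0.96 1345.0
side 0.85 1191.0
('top',) [ 0.6321 -0.0207  1.5924] 48.0
('side',) [ 0.6354 -0.0207  1.5764] 75.7
('top', 'side') [ 0.6332 -0.0207  1.5781] 140.7
in fence: x -0.0452 y -0.0239 ang -0.0107
19.6667 [0.4861 0.1295 0.2443] -3.129 [-0.7  0.  -0.2]
```

View pics/g8_top.png

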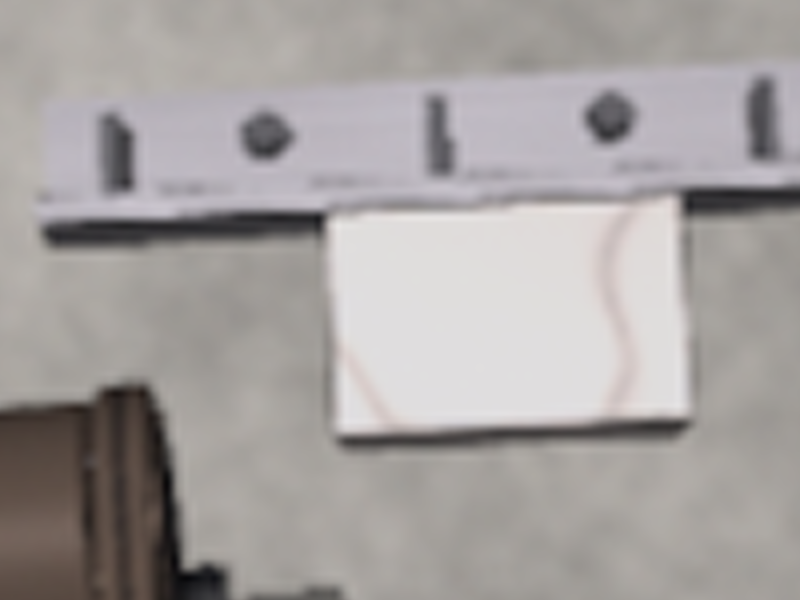

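View pics/g8_side.png

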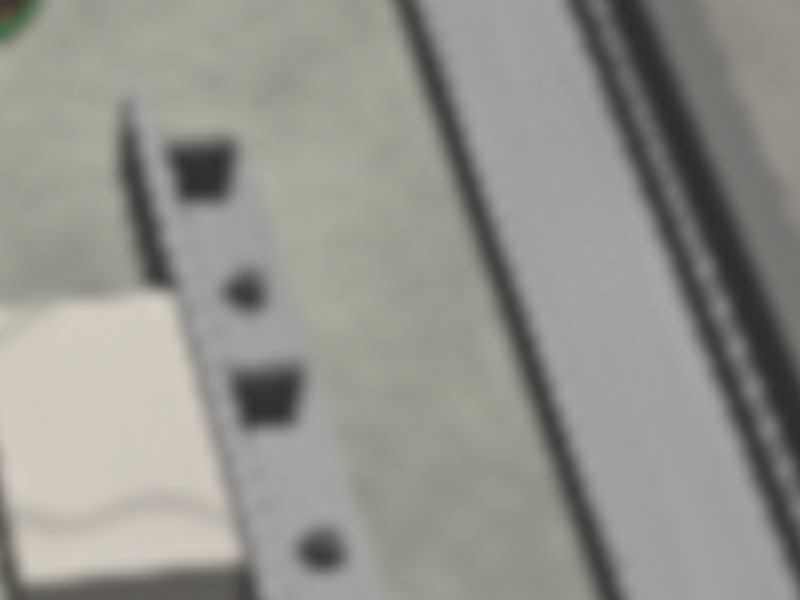

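View pics/g_topfull.png

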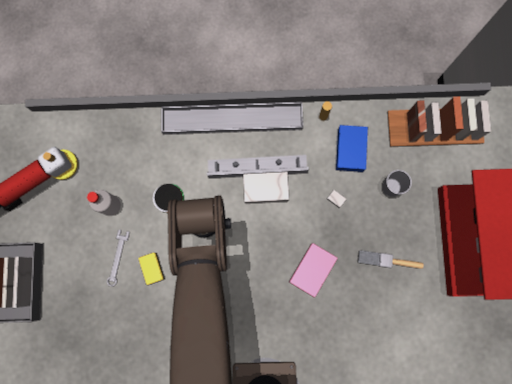

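```bash
python3 -c "
from plant import ctrl
print(ctrl.sign_off())"
```

```text
the job is handed in; nothing more can be done
None
```

I squared the block up to the fence, pushed it flush against the working face, and handed the job in at about 19.7 s. `sign_off` returned no verdict.

- **Turning:** I turned the block about 60° with the shut fingertips at one corner. The opposite-corner nudge was not needed to square it up. Before the final push it stood about 43 mm clear of the fence, with combined fits putting it 0.04 rad off parallel or better, inside the 10° limit.
- **Pushing home:** I pushed it to the fence with both open fingertips, then pressed first the far (−y) end and then the near (+y) end.
- **Contact check:** both ends came to a hard stop, at 25 N and 31 N. The line between the two touch points has a slope of 0.021 rad. The fence itself fits at 0.018 to 0.022 rad, with 0.015 from the combined fit.
- **Final position:** the last camera fit put the block at x = −0.045 and y = −0.024 in the fence frame, inside the limits.
- **Surroundings:** the hand is raised and clear, with about 0 N on it. In the last top picture I saw no bystander out of place.

**Disagreements:** The fits disagreed on the final angle. The top camera alone gave +0.004 rad relative to the fence, the side camera −0.012, and both together −0.011. All are below the 0.03 limit. Fits made while the arm hid part of the block were up to 0.2 rad off, and I ignored those.

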